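Park the yellow tin at the top of the sloping rack

ROBOT

A 7-joint arm with a two-finger parallel gripper is mounted at the origin on the work surface. World frame = base frame: x ahead of the robot, y to its left, z up, the work surface at z = 0. Lengths are in m, angles in rad, forces in N, time in s.
With the tool pointing down it reaches from about 0.4 to 0.85 m from the base axis. Payload 4.5 kg.
Tool frame: the origin (TCP) lies at the very end of the fingers, on their centre line; the grasp point (between the pads) lies 19 mm behind it; z points along the fingers, y is the line along which they close (so a half turn about z gives the same grasp; the last joint's range is limited). The gripper opens to 88 mm and grips with 3 to 60 N. Pads are 18 mm wide; open, the fingers measure 123 mm over their backs; the gripper's body (75 mm by 187 mm) begins 45 mm behind the grasp point.
Start: joints at [1.34, 0.689, -0.195, 1.565, 0.157, 0.902, -0.215], TCP at [0.164, -0.603, 0.239] pointing down, gripper open.
Joint ranges: [-3.01, 3.01], [-0.46, 2.08], [-1.47, 1.51], [0.13, 2.56], [-1, 4.14], [0.04, 2.09], [-2.66, 2.66]. Speed limits (rad/s): [2.57, 2.57, 3.14, 3.14, 3.14, 3.14, 3.14].

INTERFACE

Orientations are given as a unit quaternion [x, y, z, w].
In Python, from plant import r, eyes, nets gives the robot as it stands.
- The arm moves only by the shell command python3 -m pendant 'ROWS' [FORCE]. ROWS is JSON, a list of rows, each an object of numbers: "claw": the opening, from 0 (shut) to 1 (fully open); "dx", "dy", "dz": the shift along the world's x, y, z in mm; "twist": the turn about the world's z in rad. In form: [{"claw": .., "dx": .., "dy": .., "dz": .., "twist": ..}, ...]. A call has 1 to 8 rows; each row is the pose to reach, as a shift and turn from the pose commanded when the call began; what a row does not reach only later rows make up. A row lasts 1/10 s, in which the tool goes at most 50 mm and 8.59 degrees, less where a joint would pass 70% of its speed; a pose out of reach is approached as far as the arm can. A call with a gripper value outside its range is refused whole. The fingers move at their own pace and stop on an object; FORCE is the grip in N (left out, the last holds). Time passes only in rows, so rows that repeat a pose let the fingers close. It gives the time, the measured TCP pose, the force, the opening and the grip force at its end, in the units of the state.
- r.get_state(): the state, without advancing time (a new reading comes with each control period).
- eyes.snapshot(name): name is "scene" or "top" or "wrist"; returns (picture, depth): 420x560x3 uint8, blue, green, red; 420x560 float32, m along the optical axis (not along the pixel's ray), 0 where there is no reading.
- eyes.camera_info(name): a dict with "K" (3x3 intrinsics, pixels), "world_to_cam" (4x4, takes a point from world to camera coordinates); the wrist camera has in their place "T_tool_cam" (4x4, takes a point from camera to tool coordinates, whose origin is the TCP and whose axes are the flange's). Camera axes: x right, y down, z forward; pixel columns grow to the right and rows downward; lengths in m; the calibration is good to about 2 mm. A picture is of the moment at which its call begins: read the wrist's pose just before it. camera_info takes no time and is no camera call.
- r.finish_job(): hands the job in; it is judged then, once.
Trained networks look in the newest picture that a camera, given by its name, has taken for a name from the list of things; names that differ only in an ending like _2 or _b are one class to them, and where a whole thing is asked for, a point or a joint stands for the part that bears it (a point fixed in the world has none). Each returns a list of dicts, best first, with "confidence" (0 to 1); they miss things now and then, are a little off and sometimes report something else, mostly with a low value. They report only what shows in the picture. A call takes as long as a camera call. They do not tell look-alikes from the thing itself.
- nets.spot_in(camera, query): "box" ([left, top, width, height] as shares, 0 to 1, of the picture: columns of its width, rows of its height, round what is visible of it).
- nets.place_of(camera, query): "position" ([column, row] as shares, 0 to 1, of the picture: columns of its width, rows of its height: a listed point, or the origin of a listed thing).
The state is a dict: "clock": time; "q": joint angles; "qd": joint speeds; "joint_torque": joint torques, N m; "tool_pos": TCP position; "eef_rot": TCP orientation; "contact_force": force on the tool from outside, world axes, zero at the start; "moment": the same for the moment, N m; "opening": opening from 0.0 (shut) to 1.0 (fully open); "finger_force": force on a finger pad.
Only numpy, scipy, OpenCV 4.12 (cv2) and the standard library are available. Lean on these libraries where they do the work, as an engineer would, in place of code of your own. Each camera call takes 0.05 s, during which the arm holds its last target. There are 200 camera calls.

TASK

Push the yellow coffee tin up its sloping gutter with the fingertips, steadily rather than with a flick, over the thin brass rod, so that it comes to rest between the rod and the black stop at the top and does not roll back. Do not lift it off the gutter. Leave the blue tin and everything else on the counter where they are, and move clear at the end.

Things in the scene. Friction and masses are not known exactly. Their poses are not given: they have to be found in the camera images.
- gutter: Aluminium tray of the rack, holding two gutters side by side, tilted 0.15 rad. Its x points uphill along the gutters, y across them (left when looking uphill), z square to the sloping floor. Origin: on the floor surface, at the middle divider, 46 mm above the counter. Gutter centre lines at y = +41.5 and -41.5 mm, 76 mm wide, between side walls 14 mm high. It is fixed and does not move.
- lip (a point): Middle of the top edge of the 10 mm high lip across the tray's low end; the lip is 6 mm thick (tray x = -97 to -91 mm).
- left_rod (a point): Top of the thin brass rod fixed across the left gutter (tray x = 60 mm, y = +41.5 mm); it stands 3 mm proud of the gutter floor. The right gutter has the same at y = -41.5 mm.
- stop (a point): Middle of the top edge of the black stop across the tray's high end: 36 mm above the gutter floor, its face at tray x = 102 mm.
- left_parked (a point): Where a tin's centre lies when parked in the left gutter (tray y = +41.5 mm) between brass rod and top stop: tray x = 74.5 mm, 27 mm above the gutter floor; about 1 mm play either way. Axes as the tray's.
- right_parked (a point): The same for the right gutter (tray y = -41.5 mm).
- yellow_tin: Smooth yellow tin with white band and steel ends, lying across either gutter so that it rolls along it. Diameter 54 mm, length 72 mm, about 0.15 kg. Origin: its centre; y is its axis, x and z turn as it rolls. Starts against the low lip (tray x = -70 mm) and rolls back there by itself unless past the rod (its centre rises 3 mm over it). Rolling it up takes under 1 N, getting it over the rod a few N.
- blue_tin: Like the yellow tin but blue, lying at the bottom of the other gutter; to be left there.
- red_jar: Jar with a red lid, 72 mm diameter, 88 mm high, standing to the left of the rack. Origin: centre of its underside. Leave alone.
- white_jar: Amber jar with a white lid, 60 mm diameter, 70 mm high, standing to the right of the rack. Origin: centre of its underside. Leave alone.
- mug: Blue mug, 80 mm diameter, 90 mm high, beyond the rack. Origin: centre of its underside. Leave alone.
- screwdriver: Screwdriver lying beyond the rack. Leave alone.
- bowl: White bowl, 120 mm diameter, 45 mm high, to the left of the rack's low end. Origin: centre of its underside. Leave alone.
- syrup: Green glass bottle, 60 mm diameter, 130 mm high, to the right of the rack beyond the amber jar. Origin: centre of its underside. Leave alone.
Not all that is in view belongs to the job. There is more than one size of the blue_tin; the job needs the smaller.

How it is judged:
On the way, in this order (a step that is already met when the one before it is completed fails the run):
1. the tin is on its way up, below the brass rod, with the fingertips pushing it (x of yellow_tin in the frame of gutter between -0.05 and 0.055 m and contact force between the fingers and yellow_tin above 0.02 N), for 0.1 s.
2. the tin is over the rod, by the top stop (x of yellow_tin in the frame of gutter between 0.068 and 0.079 m and z of yellow_tin in the frame of gutter between 0.023 and 0.031 m and angle between the y axis of yellow_tin and the y axis of gutter, either way round below 0.12 rad), for 0.2 s.
At the end, for the whole second after the job is handed in: The yellow tin lies at rest in its gutter between brass rod and top stop (centre 68 to 79 mm uphill of the tray's origin, 23 to 31 mm above the gutter floor, square across it within 0.12 rad), the blue tin still at the bottom of its gutter (all of step 2 and linear speed of yellow_tin below 0.02 m/s and x of blue_tin in the frame of gutter below -0.055 m); the robot touches nothing.
It fails at once if the yellow tin is lifted or comes off the gutter floor (centre over 35 mm above it) (z of yellow_tin in the frame of gutter above 0.035 m).
It fails at once if the yellow tin leaves the tray (z of yellow_tin in the frame of gutter below 0.015 m or y of yellow_tin in the frame of gutter above 0.06 m or y of yellow_tin in the frame of gutter below -0.06 m).
It fails at once if the blue tin is moved by over 15 mm (distance of blue_tin from where it was at the start of the episode above 0.015 m).
It fails at once if something else on the counter is moved by over 20 mm or tipped (distance of any of red_jar, white_jar, mug, screwdriver, bowl, syrup from where it was at the start of the episode above 0.02 m or angle between any of red_jar, white_jar, mug, bowl, syrup's own z axis and vertical above 0.4 rad).
It also fails if it takes over 42 s, if anything falls off the work surface, if the arm or the gripper's body presses on something with over 40 N, if the wrist force passes 120 N, or if a joint passes its speed limit or range.

## Working session

There is one attempt and no reset: what is moved stays moved. The work goes in short steps, Python scripts to look and compute and a shell command to move; the robot and the scene stay as the last step left them, time stands still between calls to the robot, and variables do not carry over. Pictures are saved under pics/ and viewed, at most 10 in all, crops included, and the job is handed in when it is done.

```bash
mkdir -p pics
cat > h.py <<'E'
import numpy as np,cv2
from plant import r,eyes,nets
def grab(c,fn=None):
    p,d=eyes.snapshot(c)
    if fn: cv2.imwrite('pics/'+fn,p)
    return p,d
def w2c(c): 
    i=eyes.camera_info(c); return np.array(i['K']),np.array(i['world_to_cam'])
def px2w(c,u,v,z):
    K,T=w2c(c); return (np.linalg.inv(T)@np.r_[np.linalg.inv(K)@[u,v,1]*z,1])[:3]
def ray_h(c,u,v,h):
    K,T=w2c(c); Ti=np.linalg.inv(T); o=Ti[:3,3]; d=Ti[:3,:3]@np.linalg.inv(K)@[u,v,1]
    return o+d*(h-o[2])/d[2]
E
python3 - <<'E'
from h import *
s=r.get_state();print(s['clock'],s['tool_pos'],s['eef_rot'])
for c in('top','scene'):
    p,d=grab(c,c+'0.png')
    for q in('gutter','lip','left_rod','stop','left_parked','right_parked','yellow_tin','blue_tin'):
        for o in nets.place_of(c,q)[:3]:
            if o['confidence']<.3: continue
            u,v=o['position'][0]*560,o['position'][1]*420
            z=d[min(int(v),419),min(int(u),559)]
            print(c,q,round(o['confidence'],2),round(u),round(v),np.round(px2w(c,u,v,z),3) if z else None)
print(r.get_state()['clock'])
E
```

```text
0.0 [ 0.16334998 -0.60263574  0.23790071] [ 9.91241276e-01  1.32060266e-01 -2.02552822e-04 -8.82128279e-04]
top gutter 0.62 304 195 [ 0.626 -0.067  0.054]
top gutter 0.57 322 219 [ 0.565 -0.112  0.062]
top lip 0.6 326 259 [ 0.466 -0.127  0.   ]
top lip 0.6 355 152 [ 0.752 -0.206  0.001]
top left_rod 0.8 301 197 [ 0.621 -0.06   0.059]
top stop 0.88 317 180 [ 0.658 -0.098  0.097]
top stop 0.38 307 250 [ 0.484 -0.072  0.092]
top left_parked 0.77 301 194 [ 0.628 -0.059  0.061]
top right_parked 0.59 335 189 [ 0.642 -0.146  0.052]
top yellow_tin 0.97 304 251 [ 0.482 -0.067  0.087]
top yellow_tin 0.59 257 217 [0.564 0.049 0.093]
top yellow_tin 0.47 300 197 [ 0.62  -0.057  0.053]
top blue_tin 0.85 342 247 [ 0.492 -0.16   0.09 ]
top blue_tin 0.66 444 289 [ 0.391 -0.409  0.074]
scene gutter 0.91 250 216 [ 0.56  -0.111  0.048]
scene gutter 0.7 242 284 [ 0.784 -0.223  0.038]
scene lip 0.9 234 201 [ 0.522 -0.138  0.076]
scene left_rod 0.78 276 220 [ 0.67  -0.091  0.097]
scene left_rod 0.74 249 193 [ 0.511 -0.091  0.083]
scene stop 0.57 268 219 [ 0.596 -0.077  0.051]
scene left_parked 0.94 281 213 [ 0.581 -0.034  0.05 ]
scene right_parked 0.68 150 254 [ 0.577 -0.375  0.02 ]
scene right_parked 0.56 249 225 [ 0.668 -0.158  0.098]
scene yellow_tin 0.6 251 195 [ 0.515 -0.089  0.079]
scene blue_tin 0.98 117 213 [ 0.441 -0.419  0.065]
scene blue_tin 0.93 226 205 [ 0.521 -0.162  0.071]
0.9
```

View pics/top0.png

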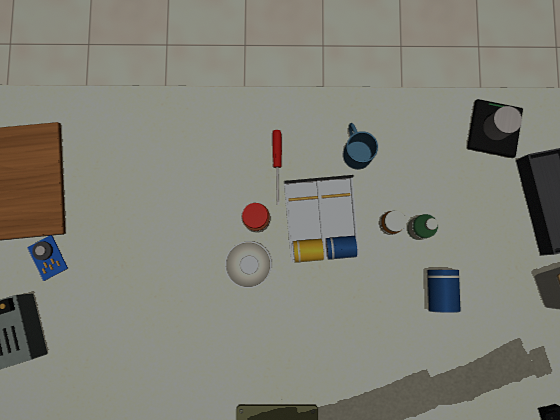

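View pics/scene0.png

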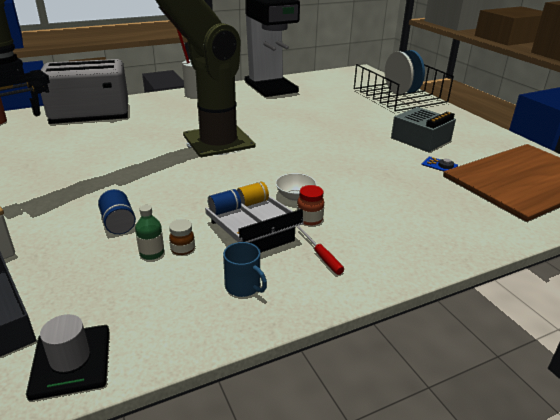

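Run:
```python
from h import *
p,d=grab('top')
hsv=cv2.cvtColor(p,cv2.COLOR_BGR2HSV)
m=cv2.inRange(hsv,(12,90,60),(35,255,255)); m[:,:280]=0;m[:,360:]=0;
rod=m.copy();rod[210:]=0;rod[:185]=0
yel=m.copy();yel[:235]=0;yel[265:]=0
ys,xs=np.nonzero(rod); print(len(xs),xs.min(),xs.max())
P=np.array([ray_h('top',u,v,.046+.060*np.sin(.15)+.003) for u,v in zip(xs,ys)])
f=np.polyfit(P[:,1],P[:,0],1); print('rod x=a*y+b',f,'yaw',-np.arctan(f[0]),'y range',P[:,1].min(),P[:,1].max())
# dark stop top
g=p.max(2); st=np.zeros_like(m); st[172:190,282:358]=(g[172:190,282:358]<60)*255
ys,xs=np.nonzero(st);Q=np.array([ray_h('top',u,v,.046+.102*np.sin(.15)+.036) for u,v in zip(xs,ys)])
f2=np.polyfit(Q[:,1],Q[:,0],1);print('stop',f2,Q.mean(0),Q[:,1].min(),Q[:,1].max())
ys,xs=np.nonzero(yel);Z=np.array([px2w('top',u,v,d[v,u]) for u,v in zip(xs,ys) if d[v,u]]);Z=Z[Z[:,2]>.06]
print('yel',Z.min(0),Z.max(0),Z.mean(0))
yaw=-np.arctan((f[0]+f2[0])/2)
yr=(P[:,1].min()+P[:,1].max())/2; c=np.array([np.polyval(f,yr),yr])
u=np.array([np.cos(yaw),np.sin(yaw)]);l=np.array([-u[1],u[0]])
def w(x,y,z): 
    return np.r_[O+u*(x*np.cos(.15)-z*np.sin(.15))+l*y, .046+x*np.sin(.15)+z*np.cos(.15)]
O=np.zeros(2); O=c-w(.06,0,.003)[:2]
print('O',O,'yaw',yaw,'tin',w(-.07,.0415,.027),'blue',w(-.07,-.0415,.027),'stop',w(.104,0,.036),'parked',w(.0745,.0415,.027))
i=eyes.camera_info('wrist');print(np.round(i['T_tool_cam'],3),i['K'])
```

```text
152 289 349
rod x=a*y+b [-0.09336079  0.61165892] yaw 0.09309094745587156 y range -0.18135362713206937 -0.029028729052010732
stop [-0.09483901  0.65029353] [ 0.65996171 -0.10194315  0.09724269] -0.18675142538215994 -0.018809853171583214
yel [ 0.45839107 -0.11332108  0.06192533] [ 0.51349959 -0.03917169  0.09502582] [ 0.48509733 -0.07771011  0.08277981]
O [ 0.56286066 -0.11070722] yaw 0.09382362083273996 tin [ 0.48604604 -0.07625213  0.06223615] blue [ 0.49382198 -0.15888708  0.06223615] stop [ 0.65988446 -0.10157729  0.09713732] parked [ 0.62829506 -0.06286652  0.08382996]
[[-0.    -0.946 -0.325  0.083]
 [ 1.    -0.001  0.001 -0.   ]
 [-0.001 -0.325  0.946 -0.145]
 [ 0.     0.     0.     1.   ]] [[355.50214928   0.         274.5675315 ]
 [  0.         355.50214928 213.14628739]
 [  0.           0.           1.        ]]
```

```bash
python3 -m pendant '[{"claw":0.15,"dx":22,"dy":43,"dz":0,"twist":-0.02},{"claw":0.15,"dx":44,"dy":87,"dz":0,"twist":-0.05},{"claw":0.15,"dx":66,"dy":130,"dz":0,"twist":-0.08},{"claw":0.15,"dx":88,"dy":173,"dz":0,"twist":-0.1},{"claw":0.15,"dx":110,"dy":216,"dz":0,"twist":-0.13},{"claw":0.15,"dx":132,"dy":259,"dz":0,"twist":-0.15},{"claw":0.15,"dx":154,"dy":302,"dz":0,"twist":-0.171},{"claw":0.15,"dx":160,"dy":313,"dz":0,"twist":-0.171}]' 10
```

```text
clock: 1.75
tool_pos: [0.3261, -0.2853, 0.239]
eef_rot: [0.999, 0.051, 0.001, -0.001]
contact_force: [-0.2, -0.7, 1.1]
opening: 0.297
finger_force: 0.0
```

```bash
python3 -m pendant '[{"claw":0.15,"dx":20,"dy":41,"dz":0,"twist":0},{"claw":0.15,"dx":40,"dy":81,"dz":0,"twist":0},{"claw":0.15,"dx":60,"dy":122,"dz":0,"twist":0},{"claw":0.15,"dx":80,"dy":163,"dz":0,"twist":0},{"claw":0.15,"dx":98,"dy":200,"dz":-15,"twist":0},{"claw":0.15,"dx":98,"dy":203,"dz":-30,"twist":0},{"claw":0.15,"dx":98,"dy":203,"dz":-30,"twist":0}]'
python3 - <<'E'
from h import *
from scipy.spatial.transform import Rotation as R
s=r.get_state();print(s['clock'],s['tool_pos'],s['eef_rot'],s['opening'])
p,d=grab('wrist','w1.png')
i=eyes.camera_info('wrist');K=np.array(i['K']);T=np.eye(4);T[:3,:3]=R.from_quat(s['eef_rot']).as_matrix();T[:3,3]=s['tool_pos'];T=T@np.array(i['T_tool_cam'])
v,u=np.nonzero(d>0);z=d[v,u];X=(np.linalg.inv(K)@np.c_[u,v,np.ones(len(u))].T*z).T
W=X@T[:3,:3].T+T[:3,3]
h=cv2.cvtColor(p,cv2.COLOR_BGR2HSV)[v,u]
for n,a,b in(('yel',18,35),('blue',100,125)):
    m=(h[:,0]>a)&(h[:,0]<b)&(h[:,1]>120)&(W[:,2]>.06)&(W[:,2]<.12)&(W[:,0]<.53)
    Z=W[m];print(n,len(Z),np.percentile(Z,1,0),np.percentile(Z,99,0))
    if len(Z): 
        t=Z[Z[:,2]>np.percentile(Z[:,2],80)];print(t.mean(0),np.polyfit(t[:,1],t[:,0],1))
E
```

```text
clock: 2.45
tool_pos: [0.4212, -0.0861, 0.2076]
eef_rot: [0.999, 0.049, -0.001, -0.0]
contact_force: [-0.8, -0.4, -0.5]
opening: 0.149
finger_force: 0.0
2.45 [ 0.42124426 -0.08607901  0.20764778] [ 9.98819788e-01  4.85499480e-02 -1.36846398e-03 -2.46414319e-04] 0.14925999176479812
yel 6121 [ 0.46274355 -0.11191769  0.0703641 ] [ 0.51296289 -0.04216065  0.08939213]
[ 0.48686442 -0.07972377  0.08854043] [-0.08536334  0.48005893]
blue 4740 [ 0.47484967 -0.19325199  0.07470052] [ 0.5182119  -0.1247882   0.08954632]
[ 0.49482064 -0.1636714   0.08870922] [-0.07907219  0.48187879]
```

View pics/w1.png

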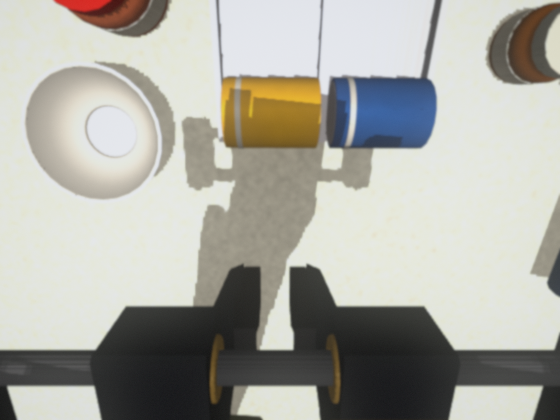

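```bash
python3 -m pendant '[{"claw":0.15,"dx":2,"dy":3,"dz":-40,"twist":0},{"claw":0.15,"dx":2,"dy":4,"dz":-80,"twist":0},{"claw":0.15,"dx":2,"dy":4,"dz":-115,"twist":0},{"claw":0.15,"dx":2,"dy":4,"dz":-140,"twist":0},{"claw":0.15,"dx":2,"dy":4,"dz":-153,"twist":0},{"claw":0.15,"dx":2,"dy":4,"dz":-153,"twist":0},{"claw":0.15,"dx":2,"dy":4,"dz":-153,"twist":0}]'
```

```text
clock: 3.2
tool_pos: [0.4239, -0.0849, 0.0561]
eef_rot: [0.999, 0.046, 0.0, 0.001]
contact_force: [-0.1, 0.7, 0.3]
opening: 0.149
finger_force: 0.0
```

```bash
python3 -m pendant '[{"claw":0.15,"dx":8,"dy":1,"dz":0,"twist":0},{"claw":0.15,"dx":15,"dy":1.5,"dz":0,"twist":0},{"claw":0.15,"dx":20,"dy":2,"dz":0,"twist":0},{"claw":0.15,"dx":25,"dy":2.5,"dz":0.5,"twist":0},{"claw":0.15,"dx":30,"dy":3,"dz":1,"twist":0},{"claw":0.15,"dx":35,"dy":3.5,"dz":1.5,"twist":0},{"claw":0.15,"dx":40,"dy":4,"dz":2,"twist":0},{"claw":0.15,"dx":45,"dy":4.5,"dz":3,"twist":0}]'
python3 -m pendant '[{"claw":0.15,"dx":6,"dy":0.5,"dz":1,"twist":0},{"claw":0.15,"dx":12,"dy":1,"dz":2,"twist":0},{"claw":0.15,"dx":18,"dy":1.5,"dz":3,"twist":0},{"claw":0.15,"dx":24,"dy":2.5,"dz":4,"twist":0},{"claw":0.15,"dx":30,"dy":3,"dz":4.5,"twist":0},{"claw":0.15,"dx":36,"dy":3.5,"dz":5.5,"twist":0},{"claw":0.15,"dx":42,"dy":4,"dz":6.5,"twist":0},{"claw":0.15,"dx":48,"dy":4.5,"dz":7,"twist":0}]'
python3 - <<'E'
from h import *
p,d=grab('wrist','w2.png')
a,_=grab('top');cv2.imwrite('pics/t2.png',cv2.resize(a[150:280,220:400],None,fx=3,fy=3))
cv2.imwrite('pics/c2.png',np.hstack([cv2.resize(p,(400,300)),cv2.resize(a[150:285,220:400],(400,300))]))
E
```

```text
clock: 4.0
tool_pos: [0.4687, -0.0787, 0.0587]
eef_rot: [0.999, 0.047, -0.0, 0.0]
contact_force: [-0.5, -0.0, 0.7]
opening: 0.149
finger_force: 0.5
clock: 4.8
tool_pos: [0.5171, -0.0742, 0.0658]
eef_rot: [0.999, 0.047, 0.0, 0.0]
contact_force: [-0.3, -0.3, 0.4]
opening: 0.149
finger_force: 0.5
```

View pics/c2.png

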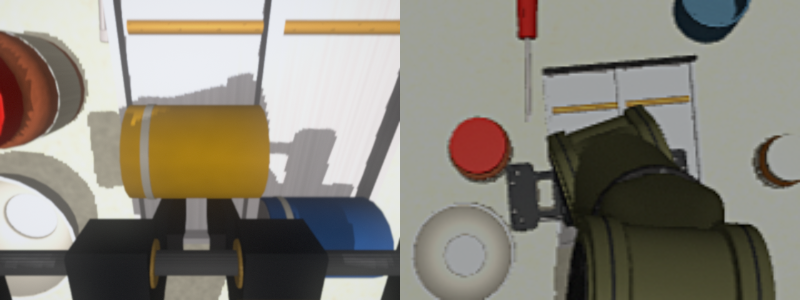

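```bash
python3 -m pendant '[{"claw":0.15,"dx":6,"dy":0.5,"dz":1,"twist":0},{"claw":0.15,"dx":12,"dy":1,"dz":2,"twist":0},{"claw":0.15,"dx":18,"dy":1.5,"dz":3,"twist":0},{"claw":0.15,"dx":24,"dy":2.5,"dz":4,"twist":0},{"claw":0.15,"dx":30,"dy":3,"dz":4.5,"twist":0},{"claw":0.15,"dx":36,"dy":3.5,"dz":5.5,"twist":0},{"claw":0.15,"dx":41,"dy":4,"dz":6,"twist":0},{"claw":0.15,"dx":46,"dy":4.5,"dz":7,"twist":0}]'
python3 -m pendant '[{"claw":0.15,"dx":3,"dy":0,"dz":0.5,"twist":0},{"claw":0.15,"dx":6,"dy":0.5,"dz":1,"twist":0},{"claw":0.15,"dx":9,"dy":1,"dz":1.5,"twist":0},{"claw":0.15,"dx":12,"dy":1,"dz":2,"twist":0},{"claw":0.15,"dx":15,"dy":1.5,"dz":2.5,"twist":0},{"claw":0.15,"dx":18,"dy":2,"dz":3,"twist":0}]'
```

```text
clock: 5.7
tool_pos: [0.5629, -0.0697, 0.0727]
eef_rot: [0.999, 0.047, -0.0, 0.0]
contact_force: [-1.9, -0.2, 0.3]
opening: 0.15
finger_force: 0.5
clock: 6.3
tool_pos: [0.5804, -0.0679, 0.0757]
eef_rot: [0.999, 0.047, -0.0, 0.0]
contact_force: [-0.1, -1.2, 0.8]
opening: 0.15
finger_force: 0.3
```

```bash
python3 -m pendant '[{"claw":0.15,"dx":2,"dy":0,"dz":0.5,"twist":0},{"claw":0.15,"dx":4,"dy":0.5,"dz":0.5,"twist":0},{"claw":0.15,"dx":6,"dy":0.5,"dz":1,"twist":0},{"claw":0.15,"dx":8,"dy":1,"dz":1,"twist":0},{"claw":0.15,"dx":8,"dy":1,"dz":1,"twist":0}]'
python3 - <<'E'
from h import *
p,d=grab('wrist','w3.png')
E
```

```text
clock: 6.8
tool_pos: [0.5892, -0.0666, 0.0768]
eef_rot: [0.999, 0.047, 0.0, -0.0]
contact_force: [0.6, 0.0, 0.1]
opening: 0.151
finger_force: 0.0
```

View pics/w3.png

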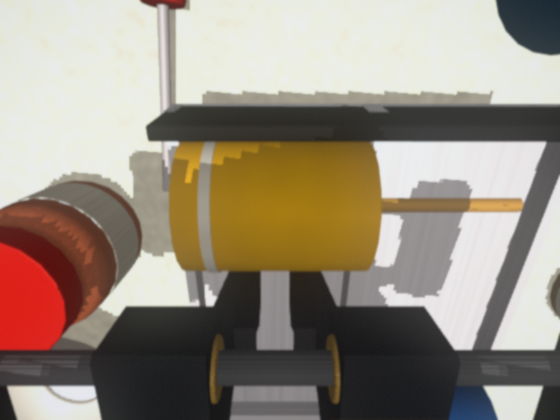

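The yellow tin (rows 141–270) lies against the black stop (row 140), with the left rod hidden beneath it. I'll back off and check.

```bash
python3 -m pendant '[{"claw":0.15,"dx":-4,"dy":-0.5,"dz":0,"twist":0},{"claw":0.15,"dx":-10,"dy":-1,"dz":0,"twist":0},{"claw":0.15,"dx":-20,"dy":-2,"dz":0,"twist":0},{"claw":0.15,"dx":-30,"dy":-3,"dz":3,"twist":0},{"claw":0.15,"dx":-35,"dy":-3,"dz":20,"twist":0},{"claw":0.15,"dx":-40,"dy":-4,"dz":50,"twist":0},{"claw":0.15,"dx":-60,"dy":-5,"dz":90,"twist":0},{"claw":0.15,"dx":-80,"dy":-7,"dz":130,"twist":0}]'
python3 -m pendant '[{"claw":0.15,"dx":-25,"dy":0,"dz":20,"twist":0},{"claw":0.15,"dx":-25,"dy":0,"dz":20,"twist":0},{"claw":0.15,"dx":-25,"dy":0,"dz":20,"twist":0}]'
python3 - <<'E'
from h import *
from scipy.spatial.transform import Rotation as R
s=r.get_state()
p,d=grab('wrist','w4.png')
i=eyes.camera_info('wrist');K=np.array(i['K']);T=np.eye(4);T[:3,:3]=R.from_quat(s['eef_rot']).as_matrix();T[:3,3]=s['tool_pos'];T=T@np.array(i['T_tool_cam'])
v,u=np.nonzero(d>0);z=d[v,u];W=(np.linalg.inv(K)@np.c_[u,v,np.ones(len(u))].T*z).T@T[:3,:3].T+T[:3,3]
h=cv2.cvtColor(p,cv2.COLOR_BGR2HSV)[v,u]
for n,a,b in(('yel',18,35),('blue',100,125)):
    m=(h[:,0]>a)&(h[:,0]<b)&(h[:,1]>120)&(W[:,2]>.07)&(W[:,2]<.13)&(W[:,0]<.66)
    Z=W[m]
    if len(Z):
        t=Z[Z[:,2]>Z[:,2].max()-.004];print(n,t.mean(0),np.polyfit(t[:,1],t[:,0],1))
E
```

```text
clock: 7.65
tool_pos: [0.5071, -0.0737, 0.2078]
eef_rot: [0.999, 0.047, -0.001, 0.0]
contact_force: [0.8, 0.3, 0.2]
opening: 0.151
finger_force: 0.0
clock: 7.95
tool_pos: [0.4835, -0.074, 0.227]
eef_rot: [0.999, 0.047, 0.001, 0.0]
contact_force: [0.1, 0.7, -1.0]
opening: 0.15
finger_force: 0.0
yel [ 0.61951932 -0.06617293  0.10862465] [-0.09057798  0.61352551]
blue [ 0.49760613 -0.16602336  0.08774197] [0.01163942 0.49953855]
```

View pics/w4.png

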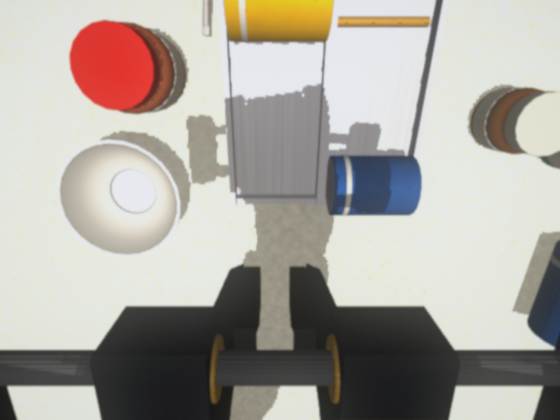

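The yellow tin holds at the top (its low edge is at row 40, with the left rod beneath it). The blue tin is still at the bottom (375,185), and the fingers are clear.

```bash
python3 -c "
from plant import r
print(r.finish_job())"
```

```text
the job is handed in; nothing more can be done
None
```

I handed the job in with the yellow tin pushed over the brass rod and resting by the black stop, the blue tin still at the bottom of its gutter and the arm clear; the hand-in returned no verdict.

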